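# Hang a tag roll on a swinging drop hook

## Robot

A 7-joint arm with a two-finger parallel gripper is mounted at the origin on a cart in front of the work surface, level with it; the furniture and walls round the work are solid. World frame = base frame: x ahead of the robot, y to its left, z up, the work surface at z = 0. Lengths are in m, angles in rad, forces in N, time in s.
With the tool pointing down it reaches from about 0.425 to 0.875 m from the base axis. Payload 8.4 kg.
Tool frame: the origin (TCP) lies at the centre of the arm's flange, where the gripper is bolted on; the fingertips stand 182 mm ahead of it and the grasp point (between the pads) lies 164 mm ahead of it (bot.grip_depth is the distance from the TCP to the grasp point, in m); z points along the fingers, y is the line along which they close (so a half turn about z gives the same grasp; the last joint's range is limited). The gripper opens to 87 mm and grips with 3 to 60 N. Pads are 19 mm wide; open, the fingers measure 117 mm over their backs; the gripper's body (75 mm by 190 mm) begins 51 mm behind the grasp point.
Start: joints at [1.022, 0.333, 0.04, 1.465, -0.013, 1.343, -0.059], TCP at [0.283, -0.585, 0.405] pointing down, gripper open.
Joint ranges: [-2.58, 2.58], [-0.38, 2.09], [-1.3, 1.39], [0.25, 2.4], [-1.5, 4.64], [0.08, 2.09], [-2.65, 2.65]. Speed limits (rad/s): [2.22, 2.22, 2.79, 2.79, 3.14, 3.14, 3.14].

## Interface

Orientations are given as a 3x3 rotation matrix whose columns are the frame's x, y, z axes.
In Python, from cell import telemetry, imaging, hand_in, bot gives the robot as it stands. The module is installed in compiled form; this text tells all that it offers.
- The arm moves only by the shell command python3 -m creep 'ROWS' [FORCE]. ROWS is JSON, a list of rows, each a list of 5 numbers: the shift along the tool's x, y, z in mm, then the turn about the tool's z in rad, then the opening, from 0 (shut) to 1 (fully open). A call has 1 to 20 rows; each row is the pose to reach, as a shift and turn from the pose commanded when the call began, along the tool's axes at that moment; what a row does not reach only later rows make up. A row lasts 1/12 s, in which the tool goes at most 41.7 mm and 7.16 degrees, less where a joint would pass 70% of its speed; a pose out of reach is approached as far as the arm can. A call with a gripper value outside its range is refused whole. The fingers move at their own pace and stop on an object; FORCE is the grip in N (left out, the last holds). Time passes only in rows, so rows that repeat a pose let the fingers close. It gives the time, the measured TCP pose, the force, the opening and the grip force at its end, in the units of the state.
- telemetry.observe(): the state, without advancing time (a new reading comes with each control period).
- imaging.read_camera(name): name is "scene" or "top" or "wrist"; returns the picture (420x560x3 uint8, red, green, blue); there is no depth.
- imaging.calibration(name): a dict with "vfov" (degrees; the focal length in pixels is half the picture's height over the tangent of half this angle, whatever the lens; pixels are square), "cx", "cy" (the principal point, pixels), "xyz" and "orientation" of the camera in the world. Camera axes: x right, y up, looking along -z (the intrinsics and any distortion apply to the point x, -y, -z); pixel columns grow to the right and rows downward; lengths in m; the calibration is good to about 2 mm. A picture is of the moment at which its call begins: read the wrist's pose just before it. calibration takes no time and is no camera call; for the wrist camera it gives the pose at the moment of the call.
- hand_in(): hands the job in; it is judged then, once.
The state is a dict: "t": time; "q": joint angles; "qd": joint speeds; "effort": joint torques, N m; "ee_pos": TCP position; "eef_rot": TCP orientation; "wrist_force": force on the tool from outside, world axes, zero at the start; "moment": the same for the moment, N m; "width": opening from 0.0 (shut) to 1.0 (fully open); "finger_force": force on a finger pad.
Only numpy, scipy, OpenCV 4.12 (cv2) and the standard library are available. Lean on these libraries where they do the work, as an engineer would, in place of code of your own. Each camera call takes 0.05 s, during which the arm holds its last target. There are 200 camera calls.

## Task

Hang the roll of paper tags on the pin of the swinging hook. First steady the hook: push the side of the roll gently, just above the pin, against the hook's tall upright guide until the hook no longer swings and is held firmly against its stop; keep it held there while you lower the roll all the way down over the pin onto its seat, then let go. Do not bang or strain the hook, and leave the other things on the table where they are.

Things in the scene. Friction and masses are not known exactly. Their poses are not given: they have to be found in the camera images.
- tag_roll: white roll of paper tags lying flat, right part of the front: ring 52 mm across (faceted rim: radius 24 to 26 mm as it is turned), 25 mm high, hole 23 mm right through, about 0.12 kg. Origin at the centre of its underside, z along its axis (up). Grasp it across the rim near the upper edge, so that no fingertip stands out below it.
- hook_stand: fixed stand: base plate 150x140x12 mm, post and overhead beam (top 351 mm) that carries the hook. Origin on the table. x: toward the post (at x 200 mm; beam end and hanging rod at x 105 to 135, y -35 mm); y: the way the hook swings off its stop; z up. With the hook at its stop the pin stands at x 0 and y 0 to +19 mm. Free room above the pin.
- hook: bent rod that hangs from a level pivot along the stand's x (origin there: stand x 120, y -35, z 310 mm) and turns about it: its lower end swings to the stand's +y off a rubber stop. Upright pin = angle 0; the stop is set anew each time, unmeasured, at 0 to 0.10 rad: feel for it. Empty (0.12 kg, hardly damped) it swings on and on about 0.18; loaded it leans on the stop by itself.
- pin_seat (a point): centre of the round seat (28 mm across) at the foot of the hook's pin, axes as the hook's (z along the pin). With the hook at its stop: stand x 0, y 0 to 19 mm, z 130 to 135 mm. Pin 16 mm thick, 18 mm high, last 6 mm tapered. A rod leaves below the seat toward +x, -y. Swinging, the pin's tip rises to at most 43 mm over z 130.
- guide_face (a point): tall upright guide beside the pin, part hook_c0: flat bar 12 mm wide, 6 mm thick, ending 52 mm above the seat. Point on its face, 45 mm above the seat; the face looks along +y to the pin, 26.5 mm from the pin's axis. Pushed toward -y (3 to 6 N hold well) it brings the hook to its stop; a roll with its rim on it stands over the pin. Keep fingers off: close them along the stand's x.
- tape_blue: small roll of blue tape, 37 x 38 x 15 mm, bystander
- fibre_spool: small flanged spool, 68 mm across, 24 mm high, bystander
- solder_tin: round grey tin, 62 mm across, 24 mm high, bystander
- pigtail_carton: flat carton, 64 x 110 x 17 mm, bystander near or under the hook

How it is judged:
By the outcome, as a careful person would: the job done as asked, in the order asked, and still so for the second after the job is handed in, with the robot touching nothing.
It also fails if it takes over 72 s, if anything falls off the work surface, if the arm or the gripper's body presses on something with over 40 N, if the wrist force passes 120 N, or if a joint passes its speed limit or range.

## Working session

There is one attempt and no reset: what is moved stays moved. The work goes in short steps, Python scripts to look and compute and a shell command to move; the robot and the scene stay as the last step left them, time stands still between calls to the robot, and variables do not carry over. Pictures are saved under pics/ and viewed, at most 10 in all, crops included, and the job is handed in when it is done.

```bash
mkdir -p pics; python3 - <<'E'
from cell import telemetry, imaging, bot
import cv2, numpy as np
s=telemetry.observe()
print({k:np.round(v,3).tolist() for k,v in s.items()})
ims=[]
for n in ["scene","top"]:
    im=imaging.read_camera(n); c=imaging.calibration(n); print(n,c)
    cv2.imwrite(f"pics/{n}0.png",im[:,:,::-1])
c=imaging.calibration("wrist");print(c)
print(bot.grip_depth,[a for a in dir(bot) if a[0]!='_'])
E
```

```text
{'t': 0.0, 'q': [1.022, 0.334, 0.04, 1.466, -0.013, 1.343, -0.059], 'qd': [0.0, -0.002, 0.0, 0.0, 0.001, -0.0, -0.001], 'effort': [-0.001, -65.636, 1.334, -40.381, -0.06, 0.045, 0.0], 'ee_pos': [0.283, -0.585, 0.404], 'eef_rot': [[0.901, 0.435, -0.001], [0.435, -0.901, 0.001], [-0.0, -0.002, -1.0]], 'wrist_force': [-0.484, -0.245, -0.647], 'moment': [-0.026, 0.019, 0.051], 'finger_force': 0.0, 'width': 0.999}
scene {'vfov': 42.99479730620853, 'cx': 275.66174865414337, 'cy': 206.44791891559373, 'xyz': array([-0.30330498,  0.35306569,  0.72091829]), 'orientation': array([[-0.47788635,  0.41820291, -0.77248363],
       [-0.8784092 , -0.23219764,  0.41770987],
       [-0.00468139,  0.87817457,  0.47831737]])}
top {'vfov': 43.31844921693094, 'cx': 275.0503356057708, 'cy': 207.5969901775889, 'xyz': array([ 0.42751049, -0.10809608,  1.47821224]), 'orientation': array([[ 0.02005779,  0.99410847, -0.10651779],
       [-0.99976992,  0.02075318,  0.0054239 ],
       [ 0.00760253,  0.1063845 ,  0.994296  ]])}
{'vfov': 59.375996768141086, 'cx': 280.5500113130081, 'cy': 211.22709753489153, 'xyz': array([ 0.35964645, -0.5484681 ,  0.38427684]), 'orientation': array([[ 0.43527108,  0.85700672,  0.27582343],
       [-0.90029849,  0.41478456,  0.13197119],
       [-0.0013071 , -0.30576666,  0.95210558]])}
0.1635 ['IKError', 'grip_depth']
```

View pics/scene0.png

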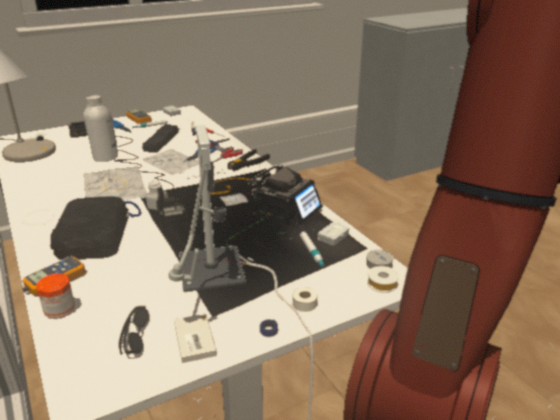

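View pics/top0.png

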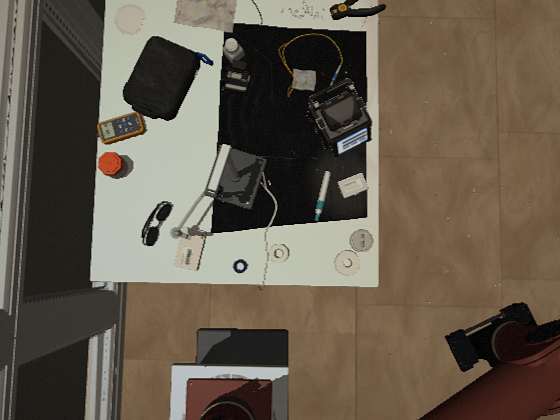

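```bash
python3 - <<'E'
import cv2, numpy as np
t=cv2.imread("pics/top0.png"); s=cv2.imread("pics/scene0.png")
a=cv2.resize(t[135:285,150:300],None,fx=4,fy=4,interpolation=cv2.INTER_CUBIC)
b=cv2.resize(s[110:370,150:237],None,fx=2.3,fy=2.3,interpolation=cv2.INTER_CUBIC)
o=np.zeros((600,800,3),np.uint8); o[:,:600]=a; o[:b.shape[0],600:600+b.shape[1]]=b[:600,:200]
cv2.imwrite("pics/crop0.png",o)
E
```

```text
(no output)
```

View pics/crop0.png

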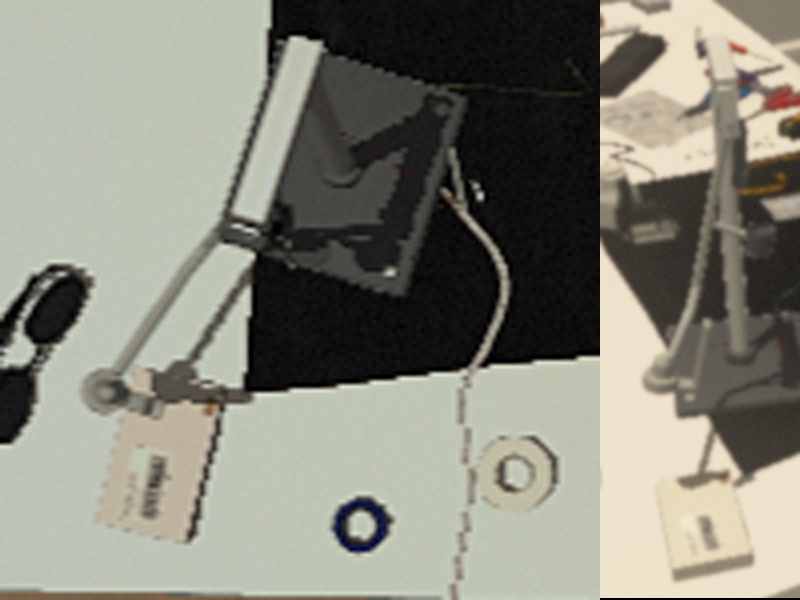

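```bash
cat > h.py <<'E'
import numpy as np, cv2
from cell import imaging, telemetry
def ray(c,u,v):
    f=210/np.tan(np.radians(c["vfov"]/2))
    return np.asarray(c["xyz"]), np.asarray(c["orientation"])@np.array([(u-c["cx"])/f,-(v-c["cy"])/f,-1])
def onz(c,u,v,z):
    o,d=ray(c,u,v); return o+d*(z-o[2])/d[2]
def proj(c,p):
    f=210/np.tan(np.radians(c["vfov"]/2))
    q=np.asarray(c["orientation"]).T@(np.asarray(p)-c["xyz"]); return c["cx"]-f*q[0]/q[2], c["cy"]+f*q[1]/q[2]
E
python3 - <<'E'
from h import *
c=imaging.calibration("top")
P=lambda a,b,z:onz(c,150+a/4-.4,135+b/4-.4,z)
print("roll",P(517,473,.025)); print("pin",P(103,388,.15),"guide",P(147,402,.185))
print("carton",P(160,470,.017))
for n,(a,b,e,g,z) in dict(beamL=(232,215,287,40,.351),beamR=(266,225,322,45,.351),plateR=(405,296,467,97,.012),plateF=(255,255,405,296,.012)).items():
    p,q=P(a,b,z),P(e,g,z); print(n,p,q,np.degrees(np.arctan2(*(q-p)[1::-1])))
print(imaging.calibration("wrist")["xyz"])
E
```

```text
roll [ 0.45878014 -0.12892889  0.025     ]
pin [0.50398903 0.13367727 0.15      ] guide [0.49397248 0.10013521 0.185     ]
carton [0.45604328 0.11648718 0.017     ]
beamL [0.58685194 0.03159006 0.351     ] [0.68328107 0.0050114  0.351     ] -15.409751084414154
beamR [0.58181558 0.01315996 0.351     ] [ 0.68093316 -0.01403862  0.351     ] -15.344670893590926
plateR [ 0.58036549 -0.04871533  0.012     ] [ 0.72210164 -0.08882928  0.012     ] -15.802493906316675
plateF [0.60694301 0.05662084 0.012     ] [ 0.58036549 -0.04871533  0.012     ] -104.16082115939079
[ 0.35964645 -0.5484681   0.38427684]
```

```bash
python3 -m creep '[[357,-334,30,-0.85,1],[357,-334,30,-0.85,1],[357,-334,30,-0.85,1],[357,-334,30,-0.85,1],[357,-334,30,-0.85,1],[357,-334,30,-0.85,1],[357,-334,30,-0.85,1],[357,-334,30,-0.85,1],[357,-334,30,-0.85,1],[357,-334,30,-0.85,1],[357,-334,30,-0.85,1],[357,-334,30,-0.85,1],[357,-334,30,-0.85,1],[357,-334,30,-0.85,1],[357,-334,30,-0.85,1],[357,-334,30,-0.85,1]]'
python3 - <<'E'
from h import *
s=telemetry.observe(); print(s["t"],s["ee_pos"],s["eef_rot"],s["q"])
c=imaging.calibration("wrist"); im=imaging.read_camera("wrist")
print(proj(c,[.459,-.129,.025])); cv2.imwrite("pics/w1.png",im[:,:,::-1])
import pickle; pickle.dump(c,open("w1.pkl","wb"))
E
```

```text
t: 1.43
ee_pos: [0.4584, -0.1307, 0.3746]
eef_rot: [[0.27, 0.963, -0.0], [0.963, -0.27, -0.0], [-0.0, -0.0, -1.0]]
wrist_force: [-0.1, 0.0, -0.4]
width: 1.0
finger_force: 0.0
1.4333 [ 0.45843693 -0.13072719  0.3745955 ] [[ 2.69787842e-01  9.62919666e-01 -4.87547577e-04]
 [ 9.62919752e-01 -2.69787938e-01 -1.41932801e-04]
 [-2.68204341e-04 -4.31177448e-04 -9.99999871e-01]] [ 0.60634543  0.02286849 -0.42423102  1.89378245  0.01023799  1.22743865
 -0.09441132]
(np.float64(279.70069293648436), np.float64(187.37590429388166))
```

View pics/w1.png

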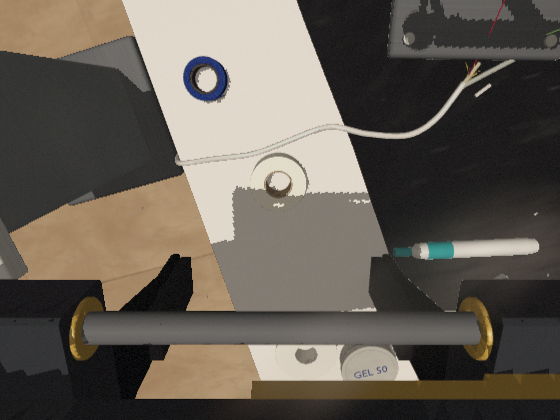

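```bash
python3 - <<'E'
from h import *
import pickle
c=pickle.load(open("w1.pkl","rb")); im=cv2.imread("pics/w1.png"); g=cv2.cvtColor(im,cv2.COLOR_BGR2GRAY)
for r in ((20,40),(8,15)):
    k=cv2.HoughCircles(g[140:225,235:325],cv2.HOUGH_GRADIENT,1,40,param1=80,param2=10,minRadius=r[0],maxRadius=r[1])
    for u,v,R in k[0][:2]: print(u+235,v+140,R,onz(c,u+235,v+140,.025))
cr=cv2.resize(im[140:225,235:325],None,fx=6.5,fy=6.5,interpolation=cv2.INTER_CUBIC); cv2.imwrite("pics/w1c.png",cr)
E
```

```text
278.5 180.5 28.2 [ 0.45969008 -0.12246225  0.025     ]
278.5 184.5 14.4 [ 0.45867116 -0.12608339  0.025     ]
```

View pics/w1c.png

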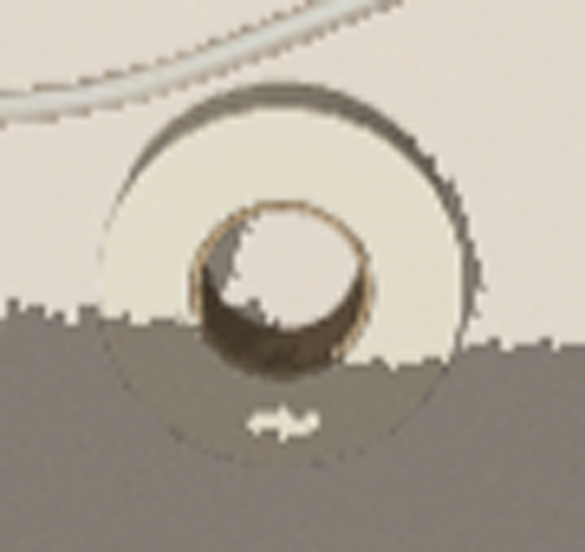

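```bash
python3 -m creep '[[5,-1,40,0,1],[5,-1,80,0,1],[5,-1,115,0,1],[5,-1,145,0,1],[5,-1,165,0,1],[5,-1,180,0,1],[5,-1,185,0,1],[5,-1,185,0,1],[5,-1,185,0,0.7],[5,-1,185,0,0.6],[5,-1,185,0,0.4],[5,-1,185,0,0.4],[5,-1,185,0,0.4],[5,-1,185,0,0.4],[5,-1,185,0,0.4],[5,-1,185,0,0.4]]' 25
```

```text
t: 2.82
ee_pos: [0.4592, -0.1242, 0.19]
eef_rot: [[0.268, 0.963, -0.0], [0.963, -0.268, -0.0], [-0.0, -0.0, -1.0]]
wrist_force: [-3.0, 0.3, 4.3]
width: 0.58
finger_force: 25.0
```

```bash
python3 -m creep '[[0,0,-10,0,0.4],[0,0,-35,0,0.4],[0,0,-70,0,0.4],[0,0,-110,0,0.4],[0,0,-150,0,0.4],[20,-8,-185,0,0.4],[50,-20,-210,0,0.4],[80,-30,-225,0,0.4],[107,-36,-225,0,0.4],[107,-36,-225,0,0.4],[107,-36,-225,0,0.4],[107,-36,-225,0,0.4],[107,-36,-225,0,0.4]]'
python3 - <<'E'
from h import *
import pickle
D=[]
for i in range(12):
    c=imaging.calibration("wrist"); t=telemetry.observe()["t"]; D.append((t,c,imaging.read_camera("wrist")))
pickle.dump(D,open("w2.pkl","wb"))
cv2.imwrite("pics/w2.png",D[0][2][:,:,::-1]); print(telemetry.observe())
for p in ([.451,.2126+.03],):
    w=np.array([.9636,-.2672])*p[0]+np.array([.2672,.9636])*p[1]; print(proj(D[0][1],[*w,.155]))
E
```

```text
t: 3.9
ee_pos: [0.453, -0.0126, 0.4145]
eef_rot: [[0.269, 0.963, -0.001], [0.963, -0.269, -0.0], [-0.0, -0.001, -1.0]]
wrist_force: [-0.1, 0.1, -2.2]
width: 0.579
finger_force: 25.0
{'t': 4.5, 'q': array([ 0.50475495, -0.05404851, -0.54900296,  1.87778769, -0.029257  ,
        1.31015861, -0.30701149]), 'qd': array([-3.88953798e-04, -4.50795370e-04,  4.03419325e-04, -8.32991914e-05,
       -1.26489700e-03,  1.18961150e-03,  2.04169056e-03]), 'effort': array([ 3.46995844e-02, -3.20141423e+01,  1.04492079e+00, -4.07654178e+01,
       -5.98531030e-02,  1.51461863e-02,  7.93354775e-04]), 'ee_pos': array([ 0.45320448, -0.01151774,  0.41471775]), 'eef_rot': array([[ 2.67655443e-01,  9.63514684e-01, -1.32050965e-04],
       [ 9.63514692e-01, -2.67655436e-01,  6.83932763e-05],
       [ 3.05537673e-05, -1.45538878e-04, -9.99999989e-01]]), 'wrist_force': array([ 0.03521317,  0.35821339, -0.8872691 ]), 'moment': array([-0.02304871, -0.03065037,  0.04060949]), 'finger_force': 24.99980432301527, 'width': 0.5784626938420084}
(np.float64(297.85621754247137), np.float64(4.110643378864268))
```

View pics/w2.png

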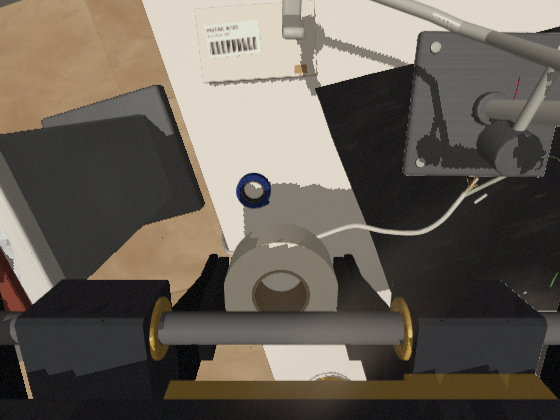

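```bash
python3 - <<'E'
from h import *
import pickle
D=pickle.load(open("w2.pkl","rb"))
X=np.array([.9636,-.2672]);Y=np.array([.2672,.9636])
c=D[0][1]
for (u,v,z) in ((293.5,30,.188),(283,30,.188),(304,30,.188),(281,293,.2495),(281,295,.2495),(270,295,.2495)):
    p=onz(c,u,v,z)[:2]; print(u,v,"x'",p@X,"y'",p@Y)
T=np.array([.45320448,-.01151774]); print("tcp",T@X,T@Y)
o=[cv2.resize(d[2][0:60,250:350,::-1],None,fx=2.6,fy=2.6) for d in D]
cv2.imwrite("pics/w2s.png",np.vstack([np.hstack(o[3*i:3*i+3]) for i in range(3)]+[np.hstack(o[9:12])]))
for d in D: print(round(d[0],2))
E
```

```text
293.5 30 x' 0.4475338218096923 y' 0.2241257523504353
283 30 x' 0.4421875941730413 y' 0.2241340200139393
304 30 x' 0.4528798427790839 y' 0.2241174850065315
281 293 x' 0.4410209908921234 y' 0.10865321695973641
281 295 x' 0.4410199165256502 y' 0.10764207584563591
270 295 x' 0.4361029166949775 y' 0.10764696158870928
tcp 0.439785377056 0.109997742792
3.9
3.95
4.0
4.05
4.1
4.15
4.2
4.25
4.3
4.35
4.4
4.45
```

View pics/w2s.png

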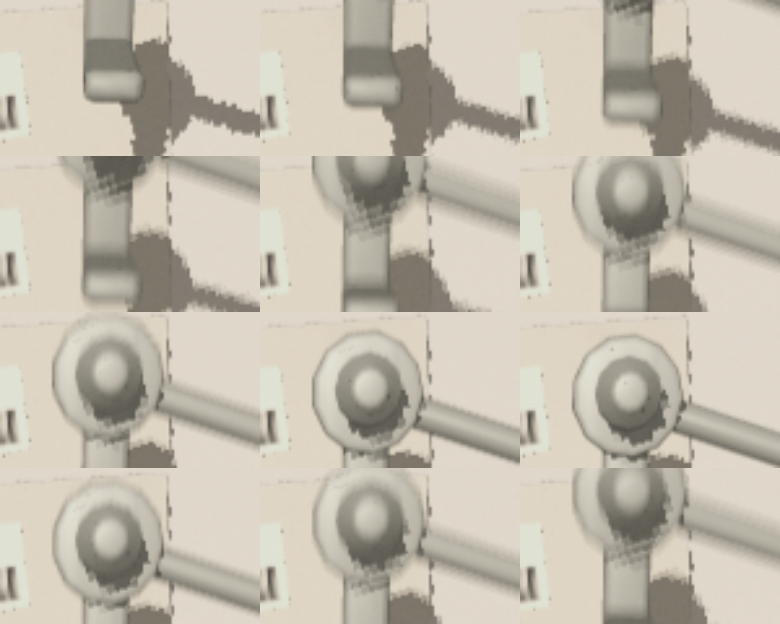

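```bash
python3 - <<'E'
from h import *
import pickle
D=pickle.load(open("w2.pkl","rb"))
X=np.array([.9636,-.2672]);Y=np.array([.2672,.9636])
for i,(x,y) in {7:(370-260,375-312),8:(630-520,388-312),9:(110,538-468)}.items():
    p=onz(D[i][1],250+x/2.6-.3,y/2.6-.3,.152)[:2]; print(i,"pin x'",p@X,"y'",p@Y)
p=onz(D[8][1],250+(627-520)/2.6,(395-312)/2.6,.131)[:2]; print("seat x'",p@X,"y'",p@Y)
E
```

```text
7 pin x' 0.447703071444812 y' 0.23362751202496188
8 pin x' 0.4477031934742465 y' 0.23102713833117294
9 pin x' 0.4476722295731015 y' 0.23235032520599297
seat x' 0.44775144256203236 y' 0.2324125248609891
```

```bash
python3 -m creep '[[30,7,0,0,0.4],[65,7,0,0,0.4],[105,7,0,0,0.4],[145,7,0,0,0.4],[170,7,0,0,0.4],[180,7,0,0,0.4],[180,7,15,0,0.4],[180,7,30,0,0.4],[180,7,40,0,0.4],[180,7,46,0,0.4],[178,7,46,0,0.4],[174,7,46,0,0.4],[168,7,46,0,0.4],[162,7,46,0,0.4],[157,7,46,0,0.4],[153,7,46,0,0.4],[151,7,46,0,0.4],[150,7,46,0,0.4],[150,7,46,0,0.4]]'
python3 - <<'E'
from h import *
X=np.array([.9636,-.2672]);Y=np.array([.2672,.9636])
s=telemetry.observe(); p=s["ee_pos"]; print(p[:2]@X,p[:2]@Y-.2126,p[2]-.19)
D=[]
for i in range(8): D.append(imaging.read_camera("scene"))
o=[cv2.resize(d[190:290,150:250,::-1],None,fx=2,fy=2) for d in D]
cv2.imwrite("pics/s3.png",np.vstack([np.hstack(o[:4]),np.hstack(o[4:])]))
E
```

```text
t: 6.08
ee_pos: [0.5001, 0.1309, 0.3689]
eef_rot: [[0.268, 0.963, 0.0], [0.963, -0.268, -0.0], [-0.0, 0.0, -1.0]]
wrist_force: [0.6, -0.5, -1.0]
width: 0.581
finger_force: 25.0
0.44690265210143304 0.0471690724333198 0.17889832184346172
```

View pics/s3.png

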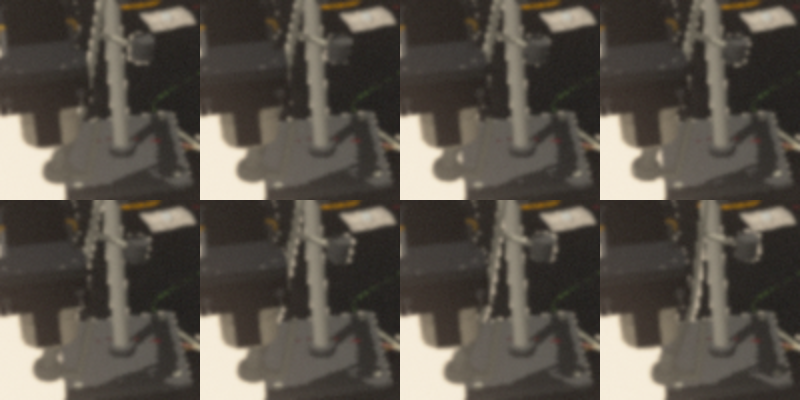

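```bash
python3 -m creep '[[-0.5,0,0,0,0.4],[-1,0,0,0,0.4],[-1.5,0,0,0,0.4],[-2,0,0,0,0.4],[-2.5,0,0,0,0.4],[-3,0,0,0,0.4],[-3.5,0,0,0,0.4],[-4,0,0,0,0.4],[-4.5,0,0,0,0.4],[-5,0,0,0,0.4],[-5.5,0,0,0,0.4],[-6,0,0,0,0.4],[-6.5,0,0,0,0.4],[-7,0,0,0,0.4],[-7.5,0,0,0,0.4],[-8,0,0,0,0.4],[-8.5,0,0,0,0.4],[-9,0,0,0,0.4],[-9.5,0,0,0,0.4],[-10,0,0,0,0.4]]'; python3 -m creep '[[-0.5,0,0,0,0.4],[-1,0,0,0,0.4],[-1.5,0,0,0,0.4],[-2,0,0,0,0.4],[-2.5,0,0,0,0.4],[-3,0,0,0,0.4],[-3.5,0,0,0,0.4],[-4,0,0,0,0.4],[-4.5,0,0,0,0.4],[-5,0,0,0,0.4],[-5.5,0,0,0,0.4],[-6,0,0,0,0.4],[-6.5,0,0,0,0.4],[-7,0,0,0,0.4],[-7.5,0,0,0,0.4],[-8,0,0,0,0.4],[-8.5,0,0,0,0.4],[-9,0,0,0,0.4],[-9.5,0,0,0,0.4],[-10,0,0,0,0.4]]'
```

```text
t: 8.15
ee_pos: [0.4974, 0.1215, 0.3687]
eef_rot: [[0.268, 0.963, -0.0], [0.963, -0.268, 0.0], [0.0, -0.0, -1.0]]
wrist_force: [1.0, -0.6, -1.1]
width: 0.578
finger_force: 25.0
t: 9.82
ee_pos: [0.4947, 0.1118, 0.3688]
eef_rot: [[0.268, 0.963, -0.0], [0.963, -0.268, 0.0], [0.0, -0.0, -1.0]]
wrist_force: [-0.9, 0.6, -1.7]
width: 0.579
finger_force: 25.0
```

```bash
python3 -m creep '[[-0.5,0,0,0,0.4],[-1,0,0,0,0.4],[-1.5,0,0,0,0.4],[-2,0,0,0,0.4],[-2.5,0,0,0,0.4],[-3,0,0,0,0.4],[-3.5,0,0,0,0.4],[-4,0,0,0,0.4],[-4.5,0,0,0,0.4],[-5,0,0,0,0.4],[-5,0,0,0,0.4],[-5,0,0,0,0.4]]'; python3 -c "
from h import *
print(telemetry.observe()['moment'])
cv2.imwrite('pics/w4.png',imaging.read_camera('wrist')[:,:,::-1])"
```

```text
t: 10.82
ee_pos: [0.4934, 0.107, 0.3688]
eef_rot: [[0.268, 0.963, -0.0], [0.963, -0.268, 0.0], [0.0, -0.0, -1.0]]
wrist_force: [-0.4, 0.3, -2.0]
width: 0.582
finger_force: 25.0
[-0.06471591 -0.08774662 -0.04486308]
```

View pics/w4.png

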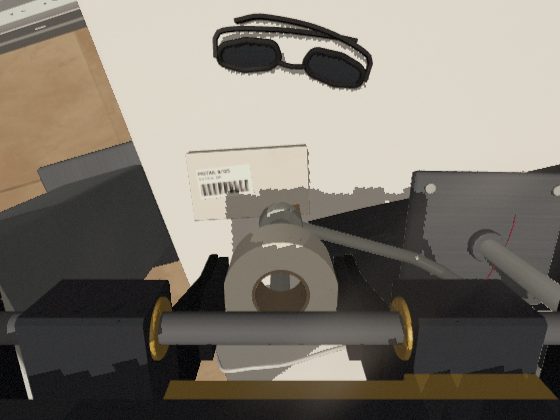

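```bash
python3 - <<'E'
from h import *
c=imaging.calibration("wrist"); p=telemetry.observe()["ee_pos"]
X=np.array([.9636,-.2672]);Y=np.array([.2672,.9636])
print("tcp",p[:2]@X,p[:2]@Y,p[2])
for u,v,z in ((281,212,.137),(281,203,.137),(281,217,.155),(281,293,p[2]-.165)):
    q=onz(c,u,v,z)[:2]; print(u,v,q@X,q@Y)
im=cv2.imread("pics/w4.png"); a=cv2.resize(im[180:330,200:360],None,fx=5,fy=4); 
cv2.imwrite("pics/w4c.png",a)
E
```

```text
tcp 0.4468311475219266 0.235011900549838 0.3687777010788055
281 212 0.44814735898851205 0.2511680010334321
281 203 0.448145163000488 0.25684791970833115
281 217 0.4481251209414989 0.2540653278900081
281 293 0.4480753517327563 0.23477643868670225
```

View pics/w4c.png

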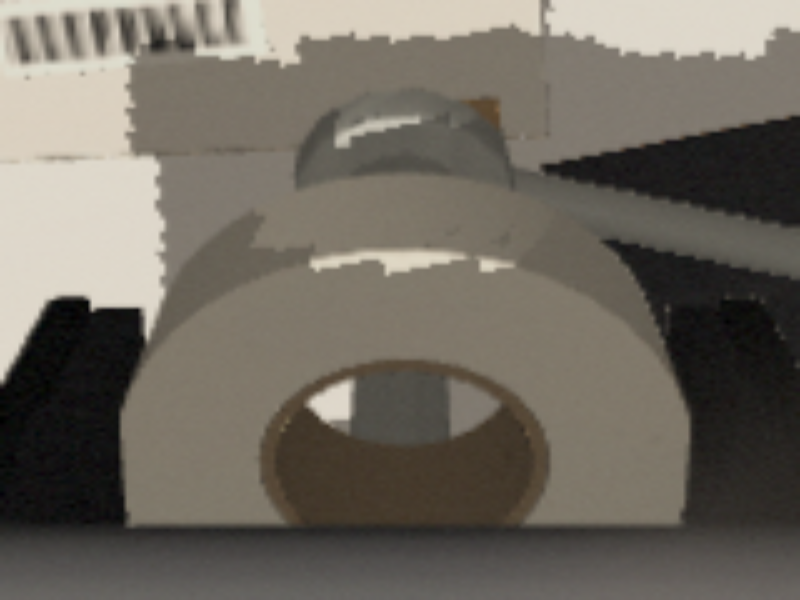

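```bash
python3 -m creep '[[0,0,1.5,0,0.4],[0,0,3,0,0.4],[0,0,4.5,0,0.4],[0,0,6,0,0.4],[0,0,7.5,0,0.4],[0,0,9,0,0.4],[0,0,10.5,0,0.4],[0,0,12,0,0.4],[0,0,13,0,0.4],[0,0,14,0,0.4],[-0.5,0,14,0,0.4],[-1,0,14,0,0.4],[-1.5,0,14,0,0.4],[-2,0,14,0,0.4],[-2.5,0,14,0,0.4],[-3,0,14,0,0.4],[-3.5,0,14,0,0.4],[-4,0,14,0,0.4],[-4,0,14,0,0.4]]';  python3 -m creep '[[-0.4,0,0,0,0.4],[-0.8,0,0,0,0.4],[-1.2,0,0,0,0.4],[-1.6,0,0,0,0.4],[-2,0,0,0,0.4],[-2,0,0,0,0.4],[-2,0,0,0,0.4],[-2,0,0,0,0.4]]'; python3 -c "
from h import *
s=telemetry.observe(); print(s['moment'],s['wrist_force'])"
```

```text
t: 12.45
ee_pos: [0.4923, 0.1031, 0.3548]
eef_rot: [[0.268, 0.963, -0.0], [0.963, -0.268, 0.0], [0.0, -0.0, -1.0]]
wrist_force: [-0.4, 0.4, -1.9]
width: 0.584
finger_force: 25.0
t: 13.12
ee_pos: [0.4918, 0.1013, 0.3548]
eef_rot: [[0.268, 0.963, 0.0], [0.963, -0.268, 0.0], [0.0, -0.0, -1.0]]
wrist_force: [-0.3, 0.6, -1.5]
width: 0.578
finger_force: 25.0
[ 0.05905734 -0.06662882 -0.02916091] [-0.25375229  0.5769415  -1.45901253]
```

```bash
for i in 1 ; do python3 -m creep '[[-0.4,0,0,0,0.4],[-0.8,0,0,0,0.4],[-1.2,0,0,0,0.4],[-1.6,0,0,0,0.4],[-2,0,0,0,0.4],[-2,0,0,0,0.4],[-2,0,0,0,0.4]]' | grep force; python3 -m creep '[[-0.4,0,0,0,0.4],[-0.8,0,0,0,0.4],[-1.2,0,0,0,0.4],[-1.6,0,0,0,0.4],[-2,0,0,0,0.4],[-2,0,0,0,0.4],[-2,0,0,0,0.4]]' |grep force;done; python3 -c "
from h import *
s=telemetry.observe(); print(s['ee_pos'],s['ee_pos'][:2]@[.2672,.9636],s['moment'],s['wrist_force'])"
```

```text
wrist_force: [1.4, 4.1, -0.6]
finger_force: 25.0
wrist_force: [1.7, 6.9, -0.4]
finger_force: 25.0
[0.49086037 0.09835414 0.35508012] 0.22593193996764838 [ 1.69583677e+00 -4.68223594e-01  4.92222076e-04] [ 1.73994812  6.93076067 -0.38478333]
```

```bash
python3 -m creep '[[0.7,0,0,0,0.4],[0.8,0,1,0,0.4],[0.9,0,2,0,0.4],[1,0,3,0,0.4],[1.1,0,4,0,0.4],[1.2,0,5,0,0.4],[1.3,0,6,0,0.4],[1.4,0,7,0,0.4],[1.5,0,8,0,0.4],[1.5,0,8,0,0.4],[1.5,0,8,0,0.4]]'; python3 -c "
from h import *
s=telemetry.observe(); print(s['ee_pos'],s['ee_pos'][:2]@[.2672,.9636],s['moment'],s['wrist_force'])
im=imaging.read_camera('wrist')[:,:,::-1]
cv2.imwrite('pics/w5c.png',cv2.resize(im[180:330,200:360],None,fx=5,fy=4))"
```

```text
t: 15.2
ee_pos: [0.4916, 0.0995, 0.3476]
eef_rot: [[0.267, 0.964, 0.002], [0.964, -0.267, 0.001], [0.001, 0.002, -1.0]]
wrist_force: [1.6, 4.8, 2.4]
width: 0.582
finger_force: 25.0
[0.49159033 0.09948287 0.34756718] 0.22721462985558544 [ 1.23341527 -0.37738511 -0.04070366] [1.60763958 4.832442   2.37302926]
```

View pics/w5c.png

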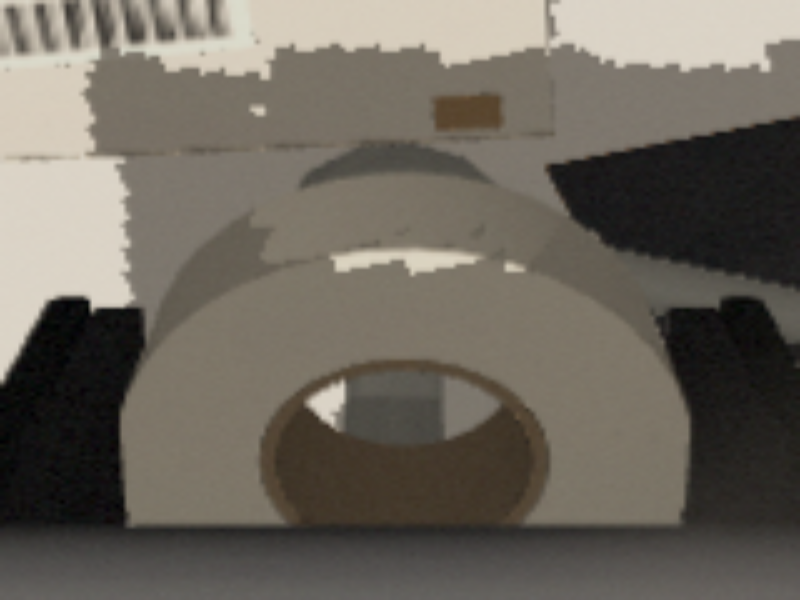

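```bash
python3 -m creep '[[0,-0.5,0,0,0.4],[0,-1,0,0,0.4],[0.1,-1,1,0,0.4],[0.2,-1,2,0,0.4],[0.3,-1,3,0,0.4],[0.4,-1,4,0,0.4],[0.5,-1,5,0,0.4],[0.6,-1,6,0,0.4],[0.6,-1,6,0,0.4]]'|grep -E "pos|wrist"; python3 -m creep '[[0.1,0,1,0,0.4],[0.2,0,2,0,0.4],[0.3,0,3,0,0.4],[0.4,0,4,0,0.4],[0.5,0,5,0,0.4],[0.5,0,5,0,0.4]]'|grep -E "pos|wrist"
```

```text
ee_pos: [0.4908, 0.1002, 0.3415]
wrist_force: [2.3, 5.8, 2.6]
ee_pos: [0.4909, 0.1006, 0.3364]
wrist_force: [2.0, 4.9, 2.5]
```

```bash
python3 -m creep '[[0.1,0,1,0,0.4],[0.2,0,2,0,0.4],[0.3,0,3,0,0.4],[0.4,0,4,0,0.4],[0.5,0,5,0,0.4],[0.6,0,6,0,0.4],[0.7,0,7,0,0.4],[0.7,0,7,0,0.4]]'|grep -E "pos|wrist"; python3 -m creep '[[0.1,0,1,0,0.4],[0.2,0,2,0,0.4],[0.3,0,3,0,0.4],[0.3,0,3,0,0.4]]'|grep -E "pos|wrist"
```

```text
ee_pos: [0.4911, 0.1012, 0.3294]
wrist_force: [1.2, 4.7, 2.1]
ee_pos: [0.4911, 0.1015, 0.3262]
wrist_force: [1.6, 4.9, 2.7]
```

```bash
python3 -m creep '[[0.1,0,0.7,0,0.4],[0.1,0,1.4,0,0.4],[0.2,0,2,0,0.4],[0.2,0,2,0,0.4]]'|grep -E "pos|wrist"; python3 -m creep '[[0,0,0.5,0,0.4],[0.1,0,1,0,0.4],[0.1,0,1,0,0.4]]'|grep -E "pos|wrist"
```

```text
ee_pos: [0.4911, 0.1016, 0.3242]
wrist_force: [1.5, 4.6, 1.3]
ee_pos: [0.4912, 0.1017, 0.3232]
wrist_force: [1.7, 6.2, 1.1]
```

```bash
python3 -m creep '[[0,0,0.5,0,0.4],[0.1,0,1,0,0.4],[0.1,0,1,0,0.4]]'|grep -E "pos|wrist"; python3 -m creep '[[0,0,0.5,0,0.4],[0.1,0,1,0,0.4],[0.1,0,1,0,0.4]]'|grep -E "pos|wrist";  python3 -c "
from h import *
s=telemetry.observe(); print(s['ee_pos'],s['ee_pos'][:2]@[.2672,.9636],s['moment'],s['wrist_force'])
im=imaging.read_camera('wrist')[:,:,::-1]
cv2.imwrite('pics/w6c.png',cv2.resize(im[180:330,200:360],None,fx=5,fy=4))"
```

```text
ee_pos: [0.4915, 0.1016, 0.3225]
wrist_force: [3.4, 3.3, 5.9]
ee_pos: [0.4918, 0.1015, 0.322]
wrist_force: [2.5, 2.3, 9.1]
[0.49180974 0.10150705 0.32198552] 0.2292237548670316 [ 0.6402934  -0.69420378 -0.00302097] [2.54444    2.29685089 9.14938798]
```

```bash
python3 -m creep '[[-0.3,0,-0.3,0,0.4],[-0.7,0,-0.5,0,0.4],[-0.7,0,-0.5,0,0.4],[-0.7,0,-0.5,0,0.4]]'|grep -E "pos|wrist|width"
```

```text
ee_pos: [0.4914, 0.1012, 0.3223]
wrist_force: [2.3, 4.1, 7.1]
width: 0.579
```

Seated and held at about 4.5 N; now releasing.

```bash
python3 -m creep '[[-0.7,0,-0.5,0,0.6],[-0.7,0,-0.5,0,0.62],[-0.7,0,-0.5,0,0.65],[-0.7,0,-0.5,0,0.7],[-0.7,0,-0.5,0,0.75],[-0.7,0,-0.5,0,0.8],[-0.7,0,-0.5,0,0.8],[-0.7,0,-0.5,0,0.8]]'|grep -E "pos|wrist|width|finger"; python3 - <<'E'
from h import *
a=imaging.read_camera("wrist").astype(int); [imaging.read_camera("wrist") for _ in range(4)]; b=imaging.read_camera("wrist").astype(int)
print("motion px",(abs(a-b).max(2)>40).sum())
c=imaging.calibration("wrist"); p=telemetry.observe()["ee_pos"]
g=cv2.cvtColor(b.astype(np.uint8),cv2.COLOR_RGB2GRAY)
cv2.imwrite("pics/w7.png",b.astype(np.uint8)[:,:,::-1]); print(p)
E
```

```text
ee_pos: [0.4905, 0.1002, 0.3217]
wrist_force: [-0.1, 0.1, -0.5]
width: 0.791
finger_force: 0.0
motion px 1309
[0.4904934  0.10029493 0.32177566]
```

```bash
python3 - <<'E'
from h import *
f=[imaging.read_camera("wrist").astype(int) for _ in range(10)]
for k in (1,3,5,7,9):
    m=abs(f[k]-f[0]).max(2)>40; v,u=np.nonzero(m); print(k,m.sum(),(u.min(),u.max(),v.min(),v.max()) if m.any() else "")
print(telemetry.observe()["wrist_force"])
E
```

```text
1 11 (np.int64(136), np.int64(391), np.int64(3), np.int64(396))
3 25 (np.int64(109), np.int64(551), np.int64(17), np.int64(396))
5 34 (np.int64(111), np.int64(393), np.int64(189), np.int64(396))
7 37 (np.int64(111), np.int64(393), np.int64(44), np.int64(396))
9 41 (np.int64(111), np.int64(393), np.int64(3), np.int64(396))
[ 0.34723758  0.48514579 -0.08580303]
```

Still now. Rise straight up, clear of the hook.

```bash
python3 -m creep '[[0,0,-1,0,0.8],[0,0,-3,0,0.8],[0,0,-7,0,0.8],[0,0,-12,0,0.8],[0,0,-20,0,0.8],[0,0,-30,0,0.8],[0,0,-45,0,0.8],[0,0,-60,0,0.8],[0,0,-80,0,0.8],[0,0,-100,0,0.8],[-10,0,-110,0,0.8],[-30,0,-110,0,0.8],[-60,0,-110,0,0.8],[-90,0,-110,0,0.8],[-110,0,-110,0,0.8],[-110,0,-110,0,0.8],[-110,0,-110,0,0.8]]'|grep -E "^t|pos|wrist|width"; python3 - <<'E'
from h import *
f=[]
for _ in range(16): c=imaging.calibration("wrist"); f.append(imaging.read_camera("wrist"))
a=f[0].astype(int)
for k in (4,8,12,15):
    m=abs(f[k]-a).max(2)>40; print(k,m.sum())
X=np.array([.9636,-.2672]);Y=np.array([.2672,.9636])
g=cv2.cvtColor(f[-1],cv2.COLOR_RGB2GRAY)
u0,v0=map(int,proj(c,[*(X*.4477+Y*.231),.157])); print("expected roll px",u0,v0)
y0=max(0,v0-70)
for r in ((32,52),(12,24)):
    k=cv2.HoughCircles(g[y0:v0+80,u0-80:u0+80],cv2.HOUGH_GRADIENT,1,40,param1=60,param2=10,minRadius=r[0],maxRadius=r[1])
    if k is not None:
        for u,v,R in k[0][:3]:
            q=onz(c,u+u0-80,v+y0,.158)[:2]; print(r,u+u0-80,v+y0,R,q@X,q@Y)
cv2.imwrite("pics/w8.png",f[-1][:,:,::-1])
E
```

```text
t: 21.85
ee_pos: [0.4609, -0.0065, 0.4327]
wrist_force: [-1.0, 1.1, -0.4]
width: 0.799
4 9109
8 7013
12 5767
15 5245
expected roll px 281 45
(32, 52) 274.5 48.5 46.9 0.4429505493966596 0.2293300220606234
(32, 52) 231.5 81.5 43.6 0.41486553726878866 0.20957318710739906
(32, 52) 337.5 22.5 48.1 0.4822167280884342 0.24420891489344684
(12, 24) 281.5 52.5 20.0 0.44739365426231115 0.22698872511149973
(12, 24) 225.5 73.5 21.0 0.4111832315572047 0.21445551572911836
```

```bash
python3 - <<'E'
from h import *
f=[imaging.read_camera("wrist").astype(np.uint8) for _ in range(14)]
G=[cv2.cvtColor(i,cv2.COLOR_RGB2GRAY).astype(np.float32) for i in f]
for k in (2,5,8,11,13):
    print(k,[np.round(cv2.phaseCorrelate(G[0][s],G[k][s])[0],2).tolist() for s in (np.s_[0:110,215:345],np.s_[110:230,100:250])])
# radial grey profile about the hole along row and column
print(G[-1][52,225:340:4].astype(int)); print(G[-1][0:120:4,281].astype(int))
t=imaging.read_camera("top"); a=cv2.imread("pics/top0.png")[:,:,::-1].astype(int)
m=(abs(t-a).max(2)>60).astype(np.uint8); n,_,st,_=cv2.connectedComponentsWithStats(m)
print([s.tolist() for s in st[1:] if s[4]>15])
E
```

```text
2 [[0.48, -0.04], [-0.01, -0.01]]
5 [[0.49, -0.03], [-0.04, -0.04]]
8 [[0.49, -0.01], [-0.03, -0.01]]
11 [[0.5, 0.0], [-0.02, -0.01]]
13 [[0.5, -0.01], [-0.02, -0.0]]
[129 112 129 168 194 217 217 218 217 171  73  99 137 181 194 182 117  89
 186 159 216 217 217 217 216 216 217 216 216]
[216 197 216 217 217 217 217 120  57  97 154 202 208 194 147 110  92 178
 171 217 217 217 216 204  94 206 160 216 217 216]
[[171, 193, 96, 136, 5999], [265, 224, 35, 62, 1761], [237, 262, 7, 8, 42], [175, 287, 11, 76, 217], [418, 302, 142, 118, 9389], [200, 328, 20, 2, 23], [201, 349, 13, 15, 91], [175, 365, 66, 55, 1242], [269, 367, 19, 14, 199], [235, 381, 10, 8, 42], [247, 381, 15, 8, 72], [205, 400, 14, 10, 33], [201, 408, 13, 12, 56], [208, 415, 16, 5, 36]]
```

```bash
python3 -c "
from cell import hand_in; print(hand_in())"
```

```text
the job is handed in; nothing more can be done
None
```

The tag roll is on the pin, lowered onto its seat while the hook was held against its stop at about 5 N; wrist-camera frames after release showed it at rest with the pin centred in the hole, and I handed in at about 24 s, though I viewed 11 pictures instead of the 10 allowed.

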